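# Warm a bread roll on the domed warmer and hold it in the tongs over the plate

### The job

Set the bread roll on the very top of the domed bread warmer and let go, so that it sits balanced there by itself. Then pick up the kitchen tongs, close their tips on the roll, lift it off the warmer with them (not with the fingers) and carry it over the blue plate. Finish while still holding it there, still, in the closed tongs, above the middle of the plate and at least 10 cm above the worktop; leave the plate, jam pot, salt mill and spice jar where they stand.

Things in the scene. Friction and masses are not known exactly. Their poses are not given: they have to be found in the camera images.
- roll: Golden-brown round bread roll, flat underside, rounded top: 54 mm across (sides upright from 6 to 22 mm up; flat underside 46 mm across), 38 mm high, about 60 g, rigid. Origin: centre of its underside, z up. It starts on the small round wooden board. It can be gripped by the fingers from above.
- board: Round pale wooden board, 120 mm across, 12 mm thick, fixed to the worktop. Origin: centre of its underside (on the worktop). The roll starts near its middle.
- warmer: Bread warmer, fixed: black round base 170 mm across and 25 mm high with a shiny steel dome on it (a cap of a sphere of radius 87.5 mm, 132 mm across at its foot). Origin: centre of the underside, on the worktop. It stands left or right.
- warmer_top (a point): The highest point of the steel dome, in the middle, 55 mm above the worktop. The flat-bottomed roll stays balanced if set down gently within about 15 mm of it.
- tongs: Kitchen tongs lying flat, 105 g, 24 mm high, two steel arms side by side, black handgrips, red tip pads. Frame: z up, +x to the tips, +y to the left arm; origin at the underside midway between the handgrips. Hinge at x = -85 mm, rear end at -108, tips end at +118. Handgrips pinched between the fingers to 46 mm, the tongs can be carried level, still open; let go, they spring open.
- tongs_left: Left arm of the tongs (the arms swing equally). Origin: with the tongs free, the same as the tongs' origin; it swings with the arm about the hinge. It carries a black handgrip (tongs x from -30 to +30 mm, 24 mm high) and an red flat tip pad (x from +82 to +118 mm, 24 mm high).
- tongs_right: Right arm of the tongs, mirror image of the left; origin likewise.
- tongs_grip (a point): Midway between the two black handgrips, at half their height (12 mm above the underside). A spring holds them open, 56 mm over their outsides; pressing them together takes about 7 N at first and 9.5 N when closed on the roll, when they measure 38 mm.
- tongs_tip (a point): Midway between the red tip pads, at half their height (12 mm above the underside), 100 mm ahead of tongs_grip. The pads' inner faces stand about 93 mm apart with the tongs free, 72 mm with the handgrips pressed to 46 mm, and 54 mm, parallel (the roll's width), with the handgrips at 38 mm.
- plate: Blue ceramic plate, 180 mm across, 18 mm high, loose, about 500 g. Origin: centre of its underside. It stands on the side that the warmer is not on.
- jam_pot: White ceramic jam pot with lid and wooden knob, 62 mm across, 54 mm high, loose. Bystander. Origin: centre of its underside.
- salt_mill: Wooden salt mill, 44 mm across, 82 mm high, loose. Bystander. Origin: centre of its underside.
- spice_jar: Green glass jar with a metal lid, 56 mm across, 85 mm high, loose. Bystander. Origin: centre of its underside.
Mind the look-alikes: they are no part of the job. Several things have the shape of the plate; the one meant has the colours described above.

How it is judged (in metres and radians):
On the way, in this order (a step that is already met when the one before it is completed fails the run):
1. the roll sits balanced on the top of the warmer, let go (distance between roll and warmer_top below 0.025 m and angle between roll's own z axis and vertical below 0.3 rad and contact force between roll and warmer above 0.1 N and contact force between roll and the fingers below 0.05 N and contact force between roll and tongs below 0.05 N and linear speed of roll below 0.03 m/s), for 0.5 s.
2. the roll is lifted off the warmer in the closed tongs, not by the fingers (contact force between roll and tongs_left above 0.3 N and contact force between roll and tongs_right above 0.3 N and contact force between the fingers and tongs above 1 N and contact force between roll and the fingers below 0.2 N and contact force between roll and warmer below 0.05 N and contact force between roll and plate below 0.05 N and height (world z) of roll above 0.075 m), for 0.2 s.
At the end, for the whole second after the job is handed in: Roll held by both tong arms (over 0.3 N each), fingers on the tongs (over 1 N), not on the roll; roll clear of warmer and plate, underside over 100 mm up, within 60 mm of the plate centre, under 50 mm/s; tongs over 60 mm up; plate and bystanders moved under 30 mm (contact force between roll and tongs_left above 0.3 N and contact force between roll and tongs_right above 0.3 N and contact force between the fingers and tongs above 1 N and contact force between roll and the fingers below 0.2 N and contact force between roll and warmer below 0.05 N and contact force between roll and plate below 0.05 N and height (world z) of roll above 0.1 m and horizontal distance between roll and plate below 0.06 m and height (world z) of tongs above 0.06 m and linear speed of roll below 0.05 m/s and distance of each of jam_pot, salt_mill, spice_jar, plate from where it was at the start of the episode below 0.03 m); the arm keeps its last pose, push and grip.
It fails at once if a bystander is knocked over or pushed away (distance of any of jam_pot, salt_mill, spice_jar from where it was at the start of the episode above 0.03 m).
It also fails if it takes over 61 s, if anything falls off the work surface, if the arm or the gripper's body presses on something with over 40 N, if the wrist force passes 120 N, or if a joint passes its speed limit or range.

### The arm

A 6-joint arm with a two-finger parallel gripper is mounted at the origin on the work surface. World frame = base frame: x ahead of the robot, y to its left, z up, the work surface at z = 0. Lengths are in mm, angles in degrees, forces in N, time in s.
With the tool pointing down it reaches from about 300 to 850 mm from the base axis. Payload 4.2 kg.
Tool frame: the origin (TCP) lies midway between the tips of the shut fingers; the grasp point (between the pads) lies 19 mm behind it (pinch_z is the distance from the TCP to the grasp point, in mm); z points along the fingers, y is the line along which they close (so a half turn about z gives the same grasp; the last joint's range is limited). The gripper opens to 91 mm and grips with 3 to 60 N. Pads are 32 mm wide; open, the fingers measure 118 mm over their backs; the gripper's body (76 mm by 178 mm) begins 60 mm behind the grasp point.
Start: joints at [-74.427, 18.312, 89.639, -0, 72.044, -1.146], TCP at [165.417, -550.709, 213.976] pointing down, gripper open.
Joint ranges: [-177.97, 177.97], [-48.28, 115.42], [12.27, 149.76], [-77.06, 257.06], [2.81, 150.46], [-146.56, 146.56]. Speed limits (degrees/s): [147.25, 147.25, 180, 180, 180, 180].

### API

Orientations are given as [roll, pitch, yaw] about the fixed x, y, z axes, in that order (R = Rz(yaw) Ry(pitch) Rx(roll)).
In Python, from workcell import * gives the robot as it stands.
- The arm moves only by the tool step_arm, never from a script. Its argument "steps" is a list of rows, each a list of 7 numbers: the turn, a rotation vector about the tool's x, y, z in degrees, then the shift along the tool's x, y, z in mm, then the opening, from 0 (shut) to 1 (fully open). In form: [[rx, ry, rz, x, y, z, hand], ...]. A call has exactly 8 rows; each row shifts and turns the commanded pose from where the row before left it, along the tool's axes as they then stand; what a row does not reach is not made up. A row lasts 1/8 s, in which the tool goes at most 62.5 mm and 10.7 degrees, less where a joint would pass 70% of its speed; a pose out of reach is approached as far as the arm can. A call is refused whole if a number of a shift passes 62.5 or a number of a turn 10.7, either way. A call with a gripper value outside its range is refused whole. The fingers move at their own pace and stop on an object; "force" is the grip in N (left out, the last holds). Time passes only in rows, so rows that do not move let the fingers close, or fill a call up. It gives the time, the measured TCP pose, the force, the opening and the grip force at its end, in the units of the state.
- state(): the state, without advancing time (a new reading comes with each control period).
- grab_frame(name): name is "scene" or "top"; returns a dict with "image" (384x512x3 uint8, blue, green, red), "fovy" (degrees; the focal length in pixels is half the picture's height over the tangent of half this angle, whatever the lens; pixels are square), "cx", "cy" (the principal point, pixels), "origin" and "rotation" of the camera in the world. Camera axes: x right, y down, z forward; pixel columns grow to the right and rows downward; lengths in mm; the calibration is good to about 2 mm. A picture is of the moment at which its call begins. There is no depth.
- job_done(): hands the job in; it is judged then, once.
The state is a dict: "time_s": time; "qpos": joint angles; "qvel": joint speeds; "effort": joint torques, N m; "ee_pos": TCP position; "ee_rot": TCP orientation; "force": force on the tool from outside, world axes, zero at the start; "torque": the same for the moment, N m; "gripper_width": finger opening in mm; "gripper_force": force on a finger pad.
Only numpy, scipy, OpenCV 4.12 (cv2) and the standard library are available. Lean on these libraries where they do the work, as an engineer would, in place of code of your own. Each camera call takes 0.05 s, during which the arm holds its last target. There are 200 camera calls.

## Working session

There is one attempt and no reset: what is moved stays moved. The work goes in short steps, Python scripts to look and compute and a tool call to move; the robot and the scene stay as the last step left them, time stands still between calls to the robot, and variables do not carry over. Pictures are saved under pics/ and viewed, at most 10 in all, crops included, and the job is handed in when it is done.

Besides the shell and the picture viewer there is one more tool, called after "Call:" as name([rows], argument=value, ...), one row to a line, values as JSON. step_arm: Moves the arm, as the interface text tells. Its arguments: {"type":"object","properties":{"steps":{"type":"array","items":{"type":"array","items":{"type":"number"}}},"force":{"type":"number"}},"required":["steps"]}

```bash
mkdir -p pics; python3 - <<'E'
from workcell import *
import cv2
for n in("top","scene"):
    f=grab_frame(n); cv2.imwrite(f"pics/{n}0.png",cv2.resize(f["image"],(800,600),interpolation=cv2.INTER_CUBIC))
    cv2.imwrite(f"pics/raw_{n}0.png",f["image"])
    print(n,f["fovy"],f["cx"],f["cy"],f["origin"],f["rotation"], [k for k in f])
s=state();print(s)
E
```

```text
top 46.47643446007661 259.4460865813433 188.6745174949744 [ 413.24307371   64.99189504 1131.72153227] [-173.45145258    1.85071052  -91.053941  ] ['image', 'fovy', 'cx', 'cy', 'origin', 'rotation']
scene 57.01146977217628 254.45086260655768 195.45929052380876 [1122.57825072  646.93525918  606.12242868] [-121.91755271    0.32435005  133.27124075] ['image', 'fovy', 'cx', 'cy', 'origin', 'rotation']
{'time_s': 0.1, 'qpos': array([-7.44268076e+01,  1.83455247e+01,  8.96992168e+01, -6.38718201e-04,
        7.20438055e+01, -1.14495873e+00]), 'qvel': array([ 0.09084036, -0.08770123, -0.13014192, -0.04432245, -0.09132271,
        0.009689  ]), 'effort': array([-1.70027929e-04, -4.13332200e+01, -2.32509667e+01,  7.28845038e-02,
        4.21768532e-02, -4.47350931e-05]), 'ee_pos': array([ 165.29172178, -550.25741643,  213.23030091]), 'ee_rot': array([-1.79911459e+02, -1.16216097e-03,  1.67183476e+01]), 'force': array([ 1.04547785, -0.03529672, -0.19976861]), 'torque': array([-0.02031408, -0.03329377, -0.0064094 ]), 'gripper_force': 0.0, 'gripper_width': 91.16437795540732}
```

View pics/top0.png

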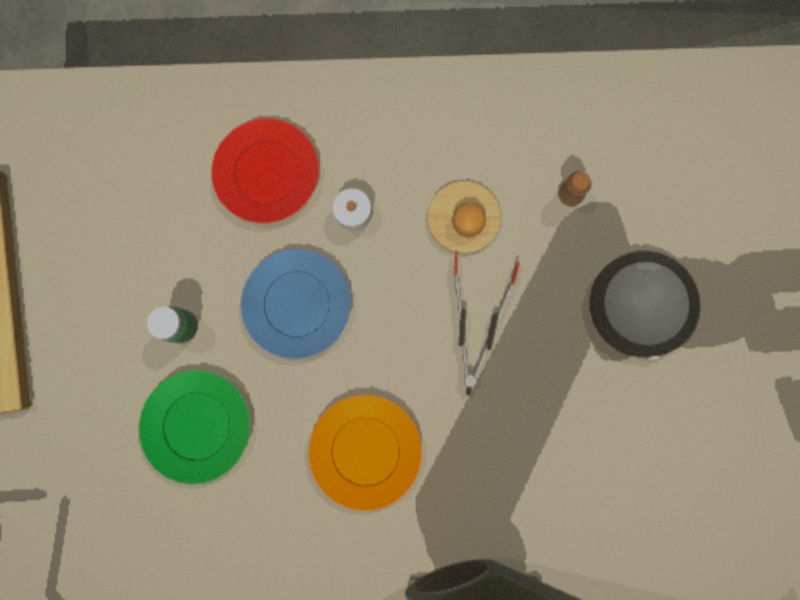

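View pics/scene0.png

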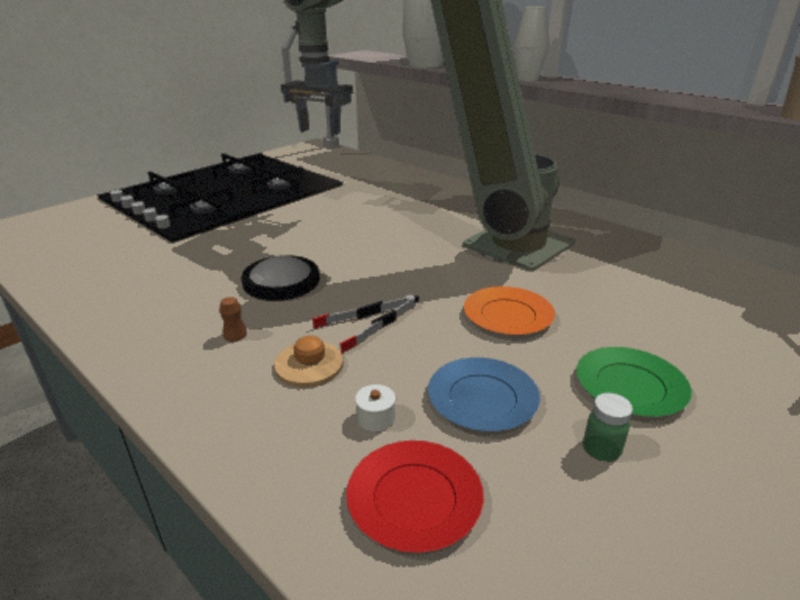

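The top view (800x600) shows the roll at about (469,219), the warmer at (644,304), the blue plate at (296,303), and the tongs with their hinge at (470,383) and tips at (456,262) and (518,268). I'll enlarge the tongs and roll area.

```bash
cat > h.py <<'E'
import numpy as np,cv2
from scipy.spatial.transform import Rotation as R
from workcell import *
def cam(f):
    h=f["image"].shape[0]; fl=h/2/np.tan(np.radians(f["fovy"])/2)
    return fl,f["cx"],f["cy"],np.array(f["origin"]),R.from_euler("xyz",f["rotation"],degrees=True).as_matrix()
def px2w(f,u,v,z):
    fl,cx,cy,o,M=cam(f); d=M@np.array([(u-cx)/fl,(v-cy)/fl,1]); return o+d*(z-o[2])/d[2]
def w2px(f,p):
    fl,cx,cy,o,M=cam(f); c=M.T@(np.array(p)-o); return np.array([cx+fl*c[0]/c[2],cy+fl*c[1]/c[2]])
def blob(m):
    n,l,s,c=cv2.connectedComponentsWithStats(m.astype(np.uint8)); return sorted([(s[i,4],s[i,:4].tolist(),c[i].round(2).tolist()) for i in range(1,n) if s[i,4]>15],reverse=True)[:4]
E
python3 - <<'E'
from h import *
import pickle
f=grab_frame("top"); g=grab_frame("scene"); pickle.dump((f,g),open("fr0.pkl","wb"))
for n,fr in(("top",f),("scene",g)):
    im=fr["image"]; b,gr,r=[im[...,i].astype(int) for i in range(3)]
    hsv=cv2.cvtColor(im,cv2.COLOR_BGR2HSV); H,S,V=[hsv[...,i].astype(int) for i in range(3)]
    print(n,"blue",blob((H>100)&(H<120)&(S>100)))
    print(" roll",blob((H>8)&(H<22)&(S>145)&(V>60)))
    print(" red",blob(((H<6)|(H>174))&(S>140)&(V>60)))
    print(" black",blob(V<38))
im=f["image"][100:270,260:460]; cv2.imwrite("pics/crop1.png",cv2.resize(im,(800,680)[:1]+(600,) if 0 else (700,595),interpolation=cv2.INTER_CUBIC))
E
```

```text
top blue [(np.int32(3440), [155, 160, 68, 69], [187.79, 194.16])]
 roll [(np.int32(4236), [197, 253, 73, 74], [233.24, 289.26]), (np.int32(337), [290, 130, 21, 21], [299.8, 140.08]), (np.int32(80), [366, 111, 11, 10], [371.44, 115.7])]
 red [(np.int32(3592), [136, 76, 68, 67], [169.19, 108.82]), (np.int32(17), [328, 168, 4, 13], [329.65, 174.18])]
 black []
scene blue [(np.int32(2507), [274, 229, 71, 46], [309.17, 251.97])]
 roll [(np.int32(1394), [297, 183, 58, 31], [325.48, 198.24]), (np.int32(269), [188, 215, 19, 18], [197.43, 223.65]), (np.int32(235), [142, 191, 15, 27], [148.05, 204.25]), (np.int32(96), [0, 208, 12, 14], [4.14, 214.83])]
 red [(np.int32(4928), [222, 282, 88, 72], [265.17, 317.35]), (np.int32(63), [218, 215, 10, 11], [222.62, 219.65]), (np.int32(59), [200, 201, 10, 9], [204.42, 205.03])]
 black [(np.int32(3716), [64, 98, 154, 57], [141.32, 124.05]), (np.int32(563), [310, 122, 28, 28], [322.46, 135.05]), (np.int32(504), [155, 165, 50, 27], [179.78, 182.5]), (np.int32(94), [228, 194, 16, 10], [235.79, 198.34])]
```

View pics/crop1.png

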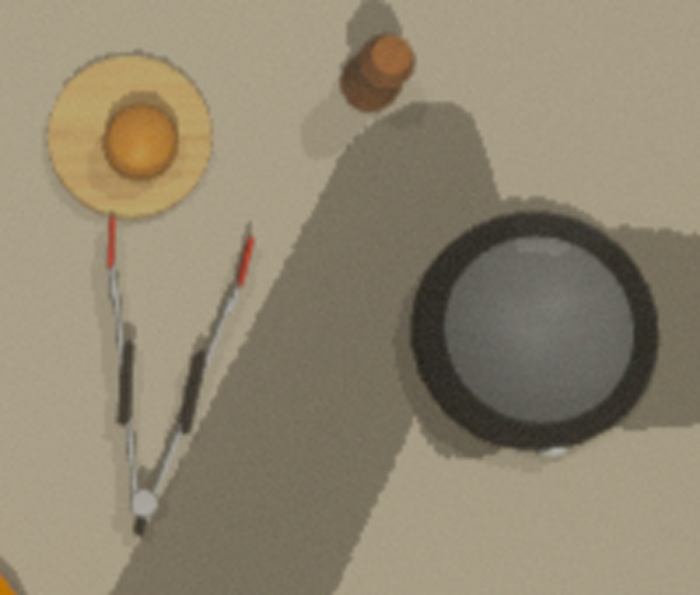

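The crop (3.5x, offset 260,100) shows the roll at (141,142), the dome centred at (539,330), the tips from (113,215) and (252,237), the hinge at (144,503), and the handgrips from (128,342) to (124,422) and from (202,350) to (185,432).

```bash
cat > m.py <<'E'
from h import *
import pickle
f,g=pickle.load(open("fr0.pkl","rb"))
c=lambda x,y,z:px2w(f,260+x/3.5,100+y/3.5,z)
P=lambda n,p:print(n,np.round(p,1))
P("roll blob z34",px2w(f,299.8,140.08,34)); P("board",c(130,135,12))
P("board w",c(213,135,12)-c(47,135,12));P("board h",c(130,218,12)-c(130,53,12))
P("dome",c(539,330.5,25)); P("domediam",c(634,330,25)-c(444,330,25)); P("base",c(534.5,331,25)); P("basediam",c(658,330,25)-c(411,330,25))
P("plate blob z14",px2w(f,187.79,194.16,14)); P("plate d",px2w(f,223,194,16)-px2w(f,155,194,16))
for n,a in dict(Ltip=(113,215),Lpad0=(110,267),Rtip=(252,237),Rpad0=(239,286),hinge=(144,503),rear=(139,532),Lh1=(128,342),Lh0=(124,422),Rh1=(202,350),Rh0=(185,432)).items(): P(n,c(*a,24))
P("mill",c(370,90,20));
P("jam",px2w(f,352*.64,208*.64,54)); P("spice",px2w(f,164*.64,323*.64,85))
P("red", px2w(f,169.19,108.82,15));P("orange", px2w(f,233.24,289.26,15))
# scene checks
def s(u,v,z): return px2w(g,u,v,z)
b=[(309.17,251.97,14)]
P("plate scene",s(309.17,251.97,14)); P("roll scene z20+12",s(197.43,223.65,31)); P("warmer scene base",s(179.78,182.5+.5,20))
P("red pads scene",s(222.62,219.65,12)); P("",s(204.42,205.03,12))
E
python3 m.py
```

```text
roll blob z34 [659.8  -4.9  34. ]
board [6.688e+02 4.000e-01 1.200e+01]
board w [  -3.1 -120.5    0. ]
board h [-122.4    3.4    0. ]
dome [ 518.3 -281.8   25. ]
domediam [  -2.9 -132.2    0. ]
base [ 518.  -278.7   25. ]
basediam [  -3.7 -171.9    0. ]
plate blob z14 [532.3 280.1  14. ]
plate d [  -3.7 -172.5    0. ]
Ltip [608.   14.8  24. ]
Lpad0 [570.5  18.   24. ]
Rtip [589.7 -83.6  24. ]
Rpad0 [554.7 -73.1  24. ]
hinge [403.   -1.4  24. ]
rear [382.9   2.7  24. ]
Lh1 [516.5   6.7  24. ]
Lh0 [459.9  11.1  24. ]
Rh1 [509.7 -45.4  24. ]
Rh0 [452.  -31.6  24. ]
mill [ 695.6 -172.8   20. ]
jam [677.5 179.4  54. ]
spice [499.1 464.1  85. ]
red [755.1 328.3  15. ]
orange [294.9 167.7  15. ]
plate scene [535.1 278.5  14. ]
roll scene z20+12 [664.3  -2.9  31. ]
warmer scene base [ 551.4 -237.    20. ]
red pads scene [587.8  13.6  12. ]
 [574.2 -83.6  12. ]
```

Call:
step_arm([
  [0,0,8.9,0,0,0,1],
  [0,0,8.9,0,0,0,1],
  [0,0,8.9,0,0,0,1],
  [0,0,0,28,-44.5,0,1],
  [0,0,0,28,-44.5,0,1],
  [0,0,0,28,-44.5,0,1],
  [0,0,0,28,-44.5,0,1],
  [0,0,0,28,-44.5,0,1],
], force=15)

```text
time_s: 1.2
ee_pos: [342.8, -354.5, 213.9]
ee_rot: [180.0, -0.0, -10.0]
force: [0.4, -0.7, 0.5]
gripper_width: 91.5
gripper_force: 0.0
```

Call:
step_arm([
  [0,0,0,28,-44.5,0,1],
  [0,0,0,28,-44.5,0,1],
  [0,0,0,28,-44.5,0,1],
  [0,0,0,28,-44.5,0,1],
  [0,0,0,28,-44.5,0,1],
  [0,0,0,28,-44.5,0,1],
  [0,0,0,28,-44.5,0,1],
  [0,0,0,0,0,0,1],
])

```text
time_s: 2.2
ee_pos: [590.7, -80.3, 213.1]
ee_rot: [-180.0, 0.0, -9.7]
force: [-0.6, -0.6, -0.2]
gripper_width: 91.0
gripper_force: 0.0
```

```bash
cat >> h.py <<'E'
def go(x,y,z,yaw=None):
    s=state(); M=R.from_euler("xyz",s["ee_rot"],degrees=True)
    print("t",round(s["time_s"],2),"pos",s["ee_pos"].round(1),"rot",s["ee_rot"].round(2),"F",s["force"].round(1),"w",round(s["gripper_width"],1),"gf",round(s["gripper_force"],1))
    print("tool shift",M.inv().apply(np.array([x,y,z])-s["ee_pos"]).round(1))
E
python3 -c "
from h import *
go(661,-5,100)"
```

```text
t 2.2 pos [590.7 -80.3 213.1] rot [-1.7996e+02  1.0000e-02 -9.7400e+00] F [-0.6 -0.6 -0.2] w 91.0 gf 0.0
tool shift [ 56.6 -86.1 113.1]
```

Call:
step_arm([
  [0,0,0,19,-30,10,1],
  [0,0,0,19,-30,25,1],
  [0,0,0,19,-30,30,1],
  [0,0,0,0,0,35,1],
  [0,0,0,0,0,35,1],
  [0,0,0,0,0,30,1],
  [0,0,0,0,0,18,1],
  [0,0,0,0,0,12,1],
])

```text
time_s: 3.2
ee_pos: [660.4, -4.9, 18.3]
ee_rot: [180.0, 0.0, -10.0]
force: [-1.0, -0.4, 0.7]
gripper_width: 90.8
gripper_force: 0.0
```

```bash
python3 -c "
from h import *
f=grab_frame('top');g=grab_frame('scene')
a=cv2.resize(f['image'][80:210,220:380],(480,390),interpolation=3);b=cv2.resize(g['image'][150:280,120:226],(318,390),interpolation=3)
cv2.imwrite('pics/grasp1.png',np.hstack([a,b]))
go(661,-4.5,16)"
```

```text
t 3.3 pos [660.   -4.6  18.1] rot [ 1.7998e+02  9.0000e-02 -1.0000e+01] F [-0.2 -0.7  0.5] w 91.1 gf 0.0
tool shift [ 0.9 -0.3  2.1]
```

View pics/grasp1.png

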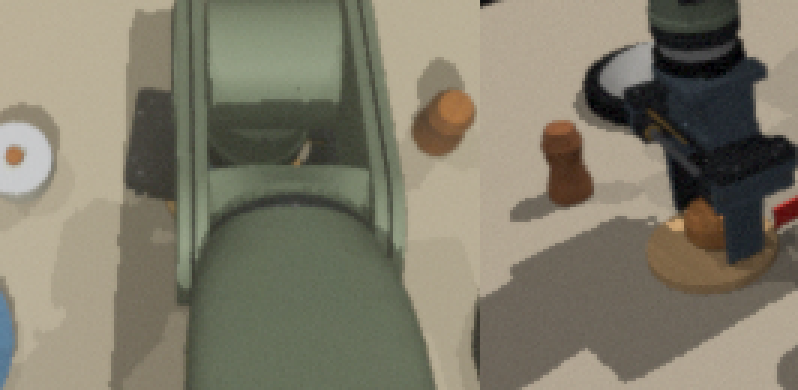

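The fingers straddle the roll over the board: in the scene crop the roll is at (705,225), between the fingers. Next: close and lift.

Call:
step_arm([
  [0,0,0,0,0,2,1],
  [0,0,0,0,0,0,0.3],
  [0,0,0,0,0,0,0.3],
  [0,0,0,0,0,0,0.3],
  [0,0,0,0,0,0,0.3],
  [0,0,0,0,0,0,0.3],
  [0,0,0,0,0,0,0.3],
  [0,0,0,0,0,0,0.3],
], force=15)

```text
time_s: 4.3
ee_pos: [660.7, -4.4, 17.1]
ee_rot: [180.0, -0.0, -10.0]
force: [-0.4, -0.2, 2.1]
gripper_width: 52.7
gripper_force: 15.0
```

Call:
step_arm([
  [0,0,0,0,0,-5,0.3],
  [0,0,0,0,0,-15,0.3],
  [0,0,0,0,0,-30,0.3],
  [0,0,0,0,0,-35,0.3],
  [0,0,0,0,0,-35,0.3],
  [0,0,0,0,0,-25,0.3],
  [0,0,0,0,0,-5,0.3],
  [0,0,0,0,0,0,0.3],
])

```text
time_s: 5.3
ee_pos: [660.3, -4.2, 166.8]
ee_rot: [180.0, 0.0, -10.0]
force: [-0.2, 0.4, -0.9]
gripper_width: 53.2
gripper_force: 15.0
```

```bash
python3 -c "
from h import *
go(518,-280.5,90)
g=grab_frame('scene');hsv=cv2.cvtColor(g['image'],cv2.COLOR_BGR2HSV); H,S,V=[hsv[...,i].astype(int) for i in range(3)]
print(blob((H>8)&(H<22)&(S>145)&(V>60)))
im=g['image']; cv2.imwrite('pics/lift.png',cv2.resize(im[100:250,120:320],(800,600),interpolation=3))
"
```

```text
t 5.3 pos [660.3  -4.2 166.8] rot [ 1.7999e+02  1.0000e-02 -9.9800e+00] F [-0.2  0.4 -0.9] w 53.2 gf 15.0
tool shift [-92.3 296.8  76.9]
[(np.int32(1382), [297, 183, 58, 31], [325.6, 198.34]), (np.int32(225), [142, 191, 15, 27], [148.03, 203.93]), (np.int32(139), [183, 167, 10, 18], [187.58, 175.99]), (np.int32(92), [0, 208, 11, 15], [4.42, 214.54])]
```

View pics/lift.png

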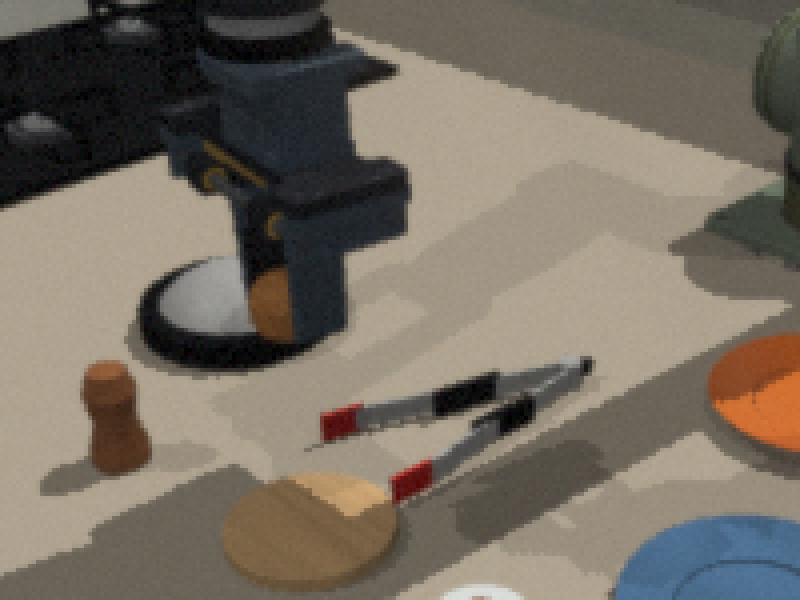

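The roll hangs upright in the fingers in the lift picture, at (270,305). Before moving over, I'll check the warmer's position by projecting its model into both of the first views.

```bash
python3 - <<'E'
from h import *
import pickle
from scipy.optimize import least_squares
f,g=pickle.load(open("fr0.pkl","rb"))
a=np.linspace(0,2*np.pi,360)
def bbox(fr,c,r,zs):
    p=np.array([w2px(fr,[c[0]+r*np.cos(t),c[1]+r*np.sin(t),z]) for t in a for z in zs]); return np.r_[p.min(0),p.max(0)]
for c in((518,-280),(518,-278),(521,-280)): print(c,bbox(g,c,85,(0,25)).round(1),bbox(f,c,85,(0,25)).round(1),"plate",bbox(g,(533,280),90,(18,)).round(1),bbox(f,(533,280),90,(18,)).round(1))
for fr in(f,g):
    V=fr["image"].max(2); 
    print([b for b in blob(V<(62 if fr is f else 45)) if b[0]>100])
E
```

```text
(518, -280) [154.7 162.9 205.3 193. ] [376.1 160.5 448.3 229.5] plate [274.4 228.8 347.  276.5] [152.1 158.5 223.2 229.6]
(518, -278) [155.  163.1 205.7 193.2] [375.3 160.5 447.4 229.5] plate [274.4 228.8 347.  276.5] [152.1 158.5 223.2 229.6]
(521, -280) [153.9 163.2 204.7 193.4] [376.1 159.3 448.2 228.3] plate [274.4 228.8 347.  276.5] [152.1 158.5 223.2 229.6]
[(np.int32(1484), [266, 359, 88, 25], [306.74, 373.17]), (np.int32(1308), [378, 162, 70, 66], [409.47, 196.08]), (np.int32(206), [476, 0, 36, 10], [497.12, 3.82])]
[(np.int32(3837), [63, 98, 155, 57], [141.18, 123.97]), (np.int32(642), [309, 121, 29, 29], [323.13, 135.21]), (np.int32(536), [155, 165, 50, 28], [179.74, 182.31]), (np.int32(430), [283, 0, 28, 32], [296.32, 13.37])]
```

Call:
step_arm([
  [0,0,0,-6.3,20,0,0.3],
  [0,0,0,-12.5,40,0,0.3],
  [0,0,0,-14.1,45,0,0.3],
  [0,0,0,-15.7,50,0,0.3],
  [0,0,0,-15.7,50,0,0.3],
  [0,0,0,-14.1,45,0,0.3],
  [0,0,0,-9.4,30,0,0.3],
  [0,0,0,-5,16,0,0.3],
])

```text
time_s: 6.35
ee_pos: [515.8, -281.5, 166.2]
ee_rot: [-180.0, 0.1, -10.1]
force: [0.2, 0.3, -0.1]
gripper_width: 52.8
gripper_force: 15.0
```

Call:
step_arm([
  [0,0,0,0,0,10,0.3],
  [0,0,0,0,0,25,0.3],
  [0,0,0,0,0,25,0.3],
  [0,0,0,0,0,20,0.3],
  [0,0,0,0,0,10,0.3],
  [0,0,0,0,0,5,0.3],
  [0,0,0,0,0,0,0.3],
  [0,0,0,0,0,0,0.3],
])

```text
time_s: 7.35
ee_pos: [518.5, -279.9, 72.7]
ee_rot: [180.0, -0.1, -10.0]
force: [-0.5, -0.9, -0.9]
gripper_width: 53.1
gripper_force: 15.0
```

```bash
python3 -c "
from h import *
go(518,-280,60)
g=grab_frame('scene');f=grab_frame('top')
a=cv2.resize(g['image'][130:215,130:230],(500,425),interpolation=3);b=cv2.resize(f['image'][150:235,360:420],(300,425),interpolation=3)
cv2.imwrite('pics/place.png',np.hstack([a,b]))
print(w2px(g,[518,-280,55]),w2px(g,[518,-280,68]))
print(blob(np.all(g['image']>0,axis=2)&(lambda h:(h[...,0]>8)&(h[...,0]<22)&(h[...,1]>145)&(h[...,2]>50))(cv2.cvtColor(g['image'],40)) ))
"
```

```text
t 7.35 pos [ 518.5 -279.9   72.7] rot [ 1.7997e+02 -8.0000e-02 -9.9700e+00] F [-0.5 -0.9 -0.9] w 53.1 gf 15.0
tool shift [-0.4  0.2 12.7]
[178.94397171 166.23675352] [178.48915866 162.81349095]
[(np.int32(1392), [297, 183, 58, 31], [325.52, 198.29]), (np.int32(230), [141, 191, 16, 27], [147.96, 204.28]), (np.int32(82), [0, 208, 12, 14], [4.43, 214.15]), (np.int32(67), [171, 152, 7, 13], [173.61, 158.34])]
```

View pics/place.png

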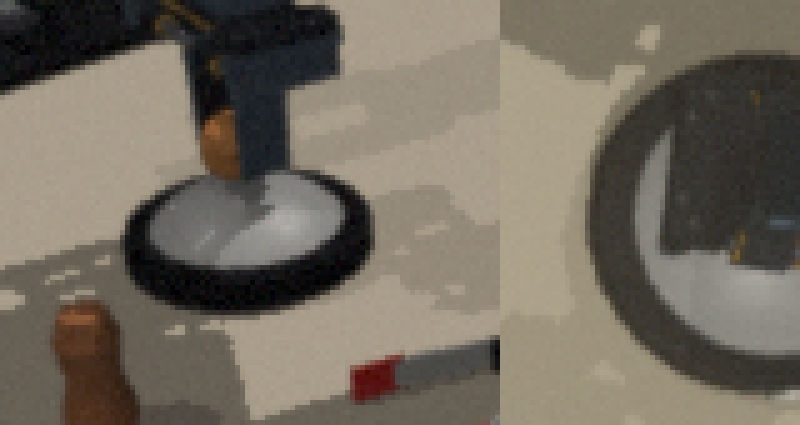

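The roll is just above the middle of the dome (left crop, about (220,145)). Next is a slow descent, watching for contact force.

Call:
step_arm([
  [0,0,0,0,0,4,0.3],
  [0,0,0,0,0,3,0.3],
  [0,0,0,0,0,2,0.3],
  [0,0,0,0,0,1,0.3],
  [0,0,0,0,0,0.5,0.3],
  [0,0,0,0,0,0.5,0.3],
  [0,0,0,0,0,0,0.3],
  [0,0,0,0,0,0,0.3],
])

```text
time_s: 8.45
ee_pos: [518.0, -279.7, 61.0]
ee_rot: [180.0, -0.0, -10.0]
force: [-0.9, -0.7, -1.3]
gripper_width: 53.3
gripper_force: 15.0
```

Call:
step_arm([
  [0,0,0,0,0,0.5,0.3],
  [0,0,0,0,0,0.5,0.3],
  [0,0,0,0,0,0,0.3],
  [0,0,0,0,0,0,0.3],
  [0,0,0,0,0,0,0.3],
  [0,0,0,0,0,0,0.3],
  [0,0,0,0,0,0,0.3],
  [0,0,0,0,0,0,0.3],
])

```text
time_s: 9.45
ee_pos: [517.9, -279.7, 60.0]
ee_rot: [180.0, -0.0, -10.0]
force: [-0.5, -0.3, 1.1]
gripper_width: 53.1
gripper_force: 15.0
```

Call:
step_arm([
  [0,0,0,0,0,0.4,0.3],
  [0,0,0,0,0,0,0.3],
  [0,0,0,0,0,0,0.3],
  [0,0,0,0,0,0,0.3],
  [0,0,0,0,0,0,0.3],
  [0,0,0,0,0,0,0.3],
  [0,0,0,0,0,0,0.3],
  [0,0,0,0,0,0,0.3],
])

```text
time_s: 10.45
ee_pos: [518.0, -279.7, 59.9]
ee_rot: [180.0, -0.0, -10.0]
force: [-1.3, 1.2, 5.0]
gripper_width: 53.1
gripper_force: 15.0
```

Contact is confirmed at 5 N. I'll ease back slightly and release with a ramped opening.

Call:
step_arm([
  [0,0,0,0,0,-0.3,0.3],
  [0,0,0,0,0,0,0.58],
  [0,0,0,0,0,0,0.6],
  [0,0,0,0,0,0,0.63],
  [0,0,0,0,0,0,0.68],
  [0,0,0,0,0,0,0.8],
  [0,0,0,0,0,0,1],
  [0,0,0,0,0,0,1],
])

```text
time_s: 11.45
ee_pos: [517.9, -279.7, 59.9]
ee_rot: [180.0, -0.0, -10.0]
force: [-0.3, -0.2, -0.1]
gripper_width: 89.0
gripper_force: 0.0
```

Call:
step_arm([
  [0,0,0,0,0,0,1],
  [0,0,0,0,0,-5,1],
  [0,0,0,0,0,-10,1],
  [0,0,0,0,0,-20,1],
  [0,0,0,0,0,-25,1],
  [0,0,0,0,0,-30,1],
  [0,0,0,0,0,-20,1],
  [0,0,0,0,0,0,1],
])

```text
time_s: 12.45
ee_pos: [519.0, -280.3, 172.2]
ee_rot: [179.9, -0.3, -10.0]
force: [0.2, 0.0, -1.2]
gripper_width: 91.2
gripper_force: 0.0
```

```bash
python3 -c "
from h import *
go(486,-15,100)
g=grab_frame('scene')
a=cv2.resize(g['image'][130:215,130:230],(500,425),interpolation=3)
cv2.imwrite('pics/set.png',a)
"
```

```text
t 12.45 pos [ 519.  -280.3  172.2] rot [179.9   -0.27  -9.98] F [ 0.2  0.  -1.2] w 91.2 gf 0.0
tool shift [ -78.8 -255.7   71.4]
```

View pics/set.png

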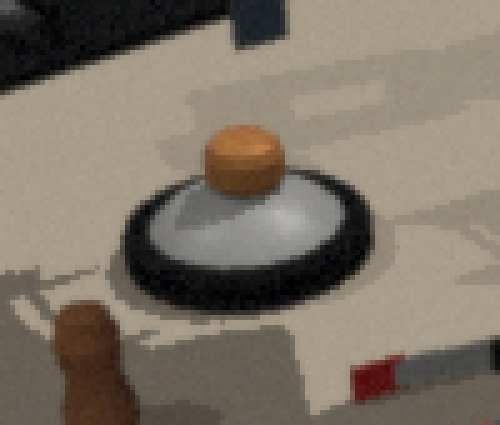

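The roll sits level on the dome top, at crop (245,160). Next: move to the tongs handgrips.

Call:
step_arm([
  [0,0,0,-5.4,-17.5,0,1],
  [0,0,0,-12,-40,0,1],
  [0,0,0,-14,-46,0,1],
  [0,0,0,-14,-46,0,1],
  [0,0,0,-14,-46,10,1],
  [0,0,0,-12,-40,25,1],
  [0,0,0,-6,-20,30,1],
  [0,0,0,0,0,30,1],
])

```text
time_s: 13.5
ee_pos: [484.1, -12.2, 73.3]
ee_rot: [-180.0, 0.1, -9.8]
force: [0.4, 0.3, 0.6]
gripper_width: 91.3
gripper_force: 0.0
```

Call:
step_arm([
  [0,0,0,0,0,25,1],
  [0,0,0,0,0,20,1],
  [0,0,0,0,0,13,1],
  [0,0,0,0,0,6,1],
  [0,0,0,0,0,3,1],
  [0,0,0,0,0,0,1],
  [0,0,0,0,0,0,1],
  [0,0,0,0,0,0,1],
])

```text
time_s: 14.5
ee_pos: [486.3, -14.7, 8.2]
ee_rot: [-180.0, -0.1, -10.0]
force: [0.9, -0.5, 1.0]
gripper_width: 91.1
gripper_force: 0.0
```

```bash
python3 -c "
from h import *
go(486,-15,5)
g=grab_frame('scene')
a=cv2.resize(g['image'][150:240,180:290],(660,540),interpolation=3)
cv2.imwrite('pics/tg.png',a)
"
```

```text
t 14.5 pos [486.3 -14.7   8.2] rot [-1.80e+02 -5.00e-02 -9.99e+00] F [ 0.9 -0.5  1. ] w 91.1 gf 0.0
tool shift [-0.2  0.3  3.2]
```

View pics/tg.png

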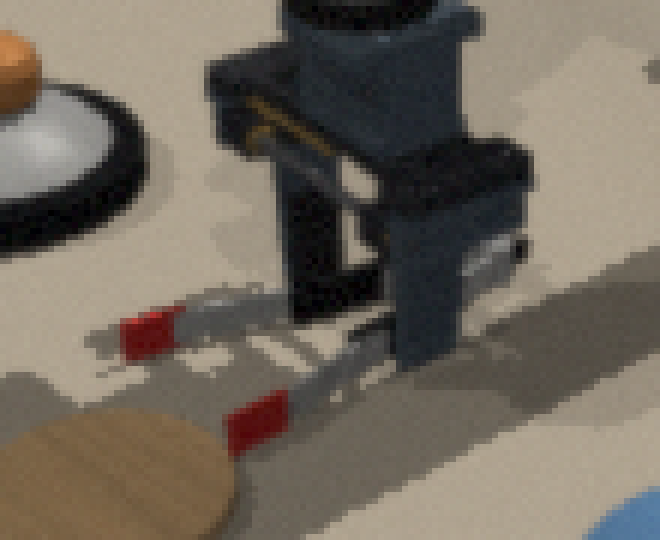

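The fingers straddle both handgrips. I'll lower 4 mm and pinch to 46 mm.

Call:
step_arm([
  [0,0,0,0,0,2,1],
  [0,0,0,0,0,2,1],
  [0,0,0,0,0,0,0.8],
  [0,0,0,0,0,0,0.7],
  [0,0,0,0,0,0,0.62],
  [0,0,0,0,0,0,0.55],
  [0,0,0,0,0,0,0.505],
  [0,0,0,0,0,0,0.505],
], force=30)

```text
time_s: 15.55
ee_pos: [486.1, -14.7, 3.9]
ee_rot: [180.0, -0.0, -10.0]
force: [0.0, 0.5, -0.0]
gripper_width: 46.1
gripper_force: 7.5
```

Call:
step_arm([
  [0,0,0,0,0,0,0.505],
  [0,0,0,0,0,0,0.505],
  [0,0,0,0,0,0,0.505],
  [0,0,0,0,0,-1,0.505],
  [0,0,0,0,0,-4,0.505],
  [0,0,0,0,0,-5,0.505],
  [0,0,0,0,0,0,0.505],
  [0,0,0,0,0,0,0.505],
])

```text
time_s: 16.55
ee_pos: [485.9, -14.7, 13.9]
ee_rot: [180.0, -0.0, -10.0]
force: [0.1, 0.1, -0.5]
gripper_width: 46.1
gripper_force: 7.3
```

Call:
step_arm([
  [0,0,0,0,0,-6,0.505],
  [0,0,0,0,0,-14,0.505],
  [0,0,0,0,0,-22,0.505],
  [0,0,0,0,0,-26,0.505],
  [0,0,0,0,0,-26,0.505],
  [0,0,0,0,0,-24,0.505],
  [0,0,0,0,0,-14,0.505],
  [0,0,0,0,0,-4,0.505],
])

```text
time_s: 17.55
ee_pos: [486.3, -14.7, 150.9]
ee_rot: [-180.0, -0.1, -10.0]
force: [-0.2, 0.0, -0.9]
gripper_width: 46.4
gripper_force: 7.3
```

```bash
python3 -c "
from h import *
go(486,-15,150)
g=grab_frame('scene');f=grab_frame('top')
cv2.imwrite('pics/raw_s2.png',g['image']);cv2.imwrite('pics/raw_t2.png',f['image'])
for i in (f,g):
  h=cv2.cvtColor(i['image'],40).astype(int); print(blob(((h[...,0]<6)|(h[...,0]>174))&(h[...,1]>140)&(h[...,2]>60)))
t=np.radians(-9.9)
d=np.array([np.cos(t),np.sin(t),0]);n=np.array([-d[1],d[0],0])
for s in(1,-1):
  p=np.array([486,-15,146+12])+100*d+s*36*n; print(w2px(f,p+[0,0,12]),w2px(g,p))
a=cv2.resize(g['image'][80:210,170:330],(480,390),interpolation=3);b=cv2.resize(f['image'][130:260,270:375],(315,390),interpolation=3)
cv2.imwrite('pics/tl.png',np.hstack([a,b]))
"
```

```text
t 17.55 pos [486.3 -14.7 150.9] rot [-1.7999e+02 -1.0000e-01 -9.9800e+00] F [-0.2  0.  -0.9] w 46.4 gf 7.3
tool shift [-0.2  0.4  0.9]
[(np.int32(3590), [136, 76, 68, 67], [169.26, 108.79])]
[(np.int32(4931), [222, 282, 88, 72], [265.17, 317.33]), (np.int32(77), [212, 168, 11, 10], [216.83, 172.6]), (np.int32(66), [198, 159, 9, 10], [201.97, 163.52])]
[300.54616581 157.4433032 ] [216.27683888 173.9765422 ]
[333.47833926 162.27959548] [202.74911716 164.22905415]
```

View pics/tl.png

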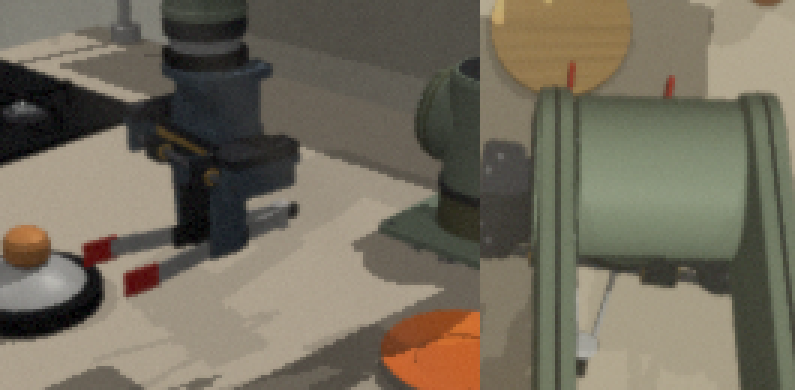

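The tongs hang level, still open, with the pads at about (100,250) and (142,280) in the scene crop; the predicted pads match. Now the precise roll and tip positions.

```bash
python3 - <<'E'
from h import *
import pickle
f,g=pickle.load(open("fr0.pkl","rb"))
for fr,n in((f,"t"),(g,"s")):
  i=cv2.imread(f"pics/raw_{n}2.png"); h=cv2.cvtColor(i,40).astype(int)
  for b in blob((h[...,0]>8)&(h[...,0]<22)&(h[...,1]>145)&(h[...,2]>60)):
    u,v=b[2]; print(n,b,px2w(fr,u,v,77 if n=="t" else 72).round(1))
a=px2w(f,300.7,150.7,170);b=px2w(f,334,155.3,170);print("tips",a,b,(a+b)/2, "pred",486+118*.985,-15-118*.173)
E
```

```text
t (np.int32(4235), [197, 253, 73, 74], [233.28, 289.31]) [301.4 161.9  77. ]
t (np.int32(361), [408, 183, 22, 21], [418.82, 192.77]) [ 517.1 -277.    77. ]
t (np.int32(74), [367, 111, 10, 10], [371.08, 115.77]) [ 705.2 -174.5   77. ]
s (np.int32(1384), [297, 183, 58, 31], [325.56, 198.34]) [375.6 214.4  72. ]
s (np.int32(240), [142, 191, 15, 27], [148.01, 204.32]) [ 733.  -126.8   72. ]
s (np.int32(152), [172, 156, 14, 13], [178.38, 161.77]) [ 518.  -279.8   72. ]
s (np.int32(93), [0, 208, 11, 14], [4.14, 214.3]) [1019.5 -365.6   72. ]
tips [605.60771193   2.50601988 170.        ] [593.65446359 -69.35594679 170.        ] [599.63108776 -33.42496346 170.        ] pred 602.23 -35.414
```

Call:
step_arm([
  [0,0,0,-1.2,13.7,0,0.505],
  [0,0,0,-2.5,29,0,0.505],
  [0,0,0,-3.5,40,0,0.505],
  [0,0,0,-4,46,0,0.505],
  [0,0,0,-4,46,0,0.505],
  [0,0,0,-3.5,40,0,0.505],
  [0,0,0,-2.5,28,0,0.505],
  [0,0,0,-1,12,0,0.505],
])

```text
time_s: 18.65
ee_pos: [418.7, -263.1, 149.0]
ee_rot: [-180.0, 0.1, -10.1]
force: [1.1, 0.4, -1.0]
gripper_width: 46.2
gripper_force: 7.3
```

Call:
step_arm([
  [0,0,0,0,0,5,0.505],
  [0,0,0,0,0,15,0.505],
  [0,0,0,0,0,15,0.505],
  [0,0,0,0,0,8,0.505],
  [0,0,0,0,0,2,0.505],
  [0,0,0,0,0,0,0.505],
  [0,0,0,0,0,0,0.505],
  [0,0,0,0,0,0,0.505],
])

```text
time_s: 19.65
ee_pos: [420.2, -261.8, 105.2]
ee_rot: [180.0, -0.0, -10.0]
force: [0.3, 0.3, -0.9]
gripper_width: 46.1
gripper_force: 7.3
```

```bash
python3 - <<'E'
from h import *
go(420,-262,61)
g=grab_frame('scene');f=grab_frame('top')
for i in (f,g):
  h=cv2.cvtColor(i['image'],40).astype(int)
  m=((h[...,0]<6)|(h[...,0]>174))&(h[...,1]>130)&(h[...,2]>50)
  for b in blob(m): print("red",b, px2w(i,*b[2],128 if i is f else 113).round(1))
  for b in blob((h[...,0]>8)&(h[...,0]<22)&(h[...,1]>145)&(h[...,2]>60)): print("roll",b,px2w(i,*b[2],77 if i is f else 72).round(1))
cv2.imwrite('pics/raw_t3.png',f['image']);cv2.imwrite('pics/raw_s3.png',g['image'])
E
```

```text
t 19.65 pos [ 420.2 -261.8  105.2] rot [ 1.7997e+02 -5.0000e-02 -9.9800e+00] F [ 0.3  0.3 -0.9] w 46.1 gf 7.3
tool shift [-0.2  0.2 44.2]
red (np.int32(3603), [135, 75, 69, 68], [169.26, 108.83]) [720.4 301.5 128. ]
red (np.int32(52), [439, 185, 5, 16], [441.31, 192.29]) [ 512.  -310.1  128. ]
red (np.int32(37), [407, 181, 4, 15], [408.81, 188.65]) [ 521.8 -238.8  128. ]
roll (np.int32(4247), [197, 253, 73, 74], [233.29, 289.28]) [301.4 161.9  77. ]
roll (np.int32(337), [411, 183, 20, 20], [419.78, 192.37]) [ 517.9 -279.2   77. ]
roll (np.int32(108), [366, 111, 11, 14], [371.06, 116.54]) [ 703.3 -174.4   77. ]
red (np.int32(4937), [222, 282, 88, 72], [265.17, 317.37]) [820.7 383.9 113. ]
red (np.int32(62), [178, 150, 10, 8], [182.35, 153.53]) [ 519.3 -248.4  113. ]
red (np.int32(45), [168, 143, 8, 7], [171.58, 146.29]) [ 509.  -322.4  113. ]
roll (np.int32(1388), [297, 183, 58, 31], [325.56, 198.29]) [375.3 214.3  72. ]
roll (np.int32(244), [141, 191, 16, 27], [147.87, 204.17]) [ 732.9 -127.7   72. ]
roll (np.int32(139), [172, 156, 14, 13], [178.38, 162.23]) [ 520.1 -277.    72. ]
roll (np.int32(91), [0, 208, 12, 14], [4.1, 214.48]) [1019.8 -364.7   72. ]
```

Call:
step_arm([
  [0,0,0,0,0,6,0.505],
  [0,0,0,0,0,10,0.505],
  [0,0,0,0,0,10,0.505],
  [0,0,0,0,0,8,0.505],
  [0,0,0,0,0,6,0.505],
  [0,0,0,0,0,3,0.505],
  [0,0,0,0,0,1,0.505],
  [0,0,0,0,0,0,0.505],
])

```text
time_s: 20.75
ee_pos: [420.1, -261.7, 61.0]
ee_rot: [180.0, -0.0, -10.0]
force: [-0.1, -0.3, -1.4]
gripper_width: 45.8
gripper_force: 7.3
```

```bash
python3 -c "
from h import *
go(420,-262,61)
g=grab_frame('scene');f=grab_frame('top')
a=cv2.resize(g['image'][130:195,140:220],(480,390),interpolation=3);b=cv2.resize(f['image'][160:225,395:447],(312,390),interpolation=3)
cv2.imwrite('pics/str.png',np.hstack([a,b]))
"
```

```text
t 20.75 pos [ 420.1 -261.7   61. ] rot [ 1.7999e+02 -3.0000e-02 -9.9800e+00] F [-0.1 -0.3 -1.4] w 45.8 gf 7.3
tool shift [-0.1  0.3  0. ]
```

View pics/str.png

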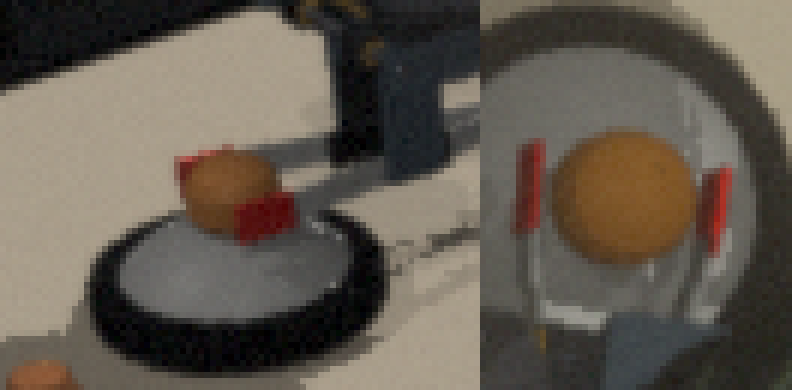

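The last picture shows the pads straddling the roll symmetrically: inner faces at x 545 and 703, roll centre 624. I'll close slowly.

Call:
step_arm([
  [0,0,0,0,0,0,0.485],
  [0,0,0,0,0,0,0.465],
  [0,0,0,0,0,0,0.45],
  [0,0,0,0,0,0,0.435],
  [0,0,0,0,0,0,0.425],
  [0,0,0,0,0,0,0.415],
  [0,0,0,0,0,0,0.4],
  [0,0,0,0,0,0,0.35],
], force=30)

```text
time_s: 21.85
ee_pos: [420.1, -261.7, 60.9]
ee_rot: [180.0, -0.0, -10.0]
force: [0.0, -0.6, -1.0]
gripper_width: 38.2
gripper_force: 29.4
```

Call:
step_arm([
  [0,0,0,0,0,0,0.3],
  [0,0,0,0,0,0,0.3],
  [0,0,0,0,0,0,0.3],
  [0,0,0,0,0,0,0.3],
  [0,0,0,0,0,0,0.3],
  [0,0,0,0,0,0,0.3],
  [0,0,0,0,0,0,0.3],
  [0,0,0,0,0,0,0.3],
])

```text
time_s: 22.85
ee_pos: [420.0, -261.7, 60.9]
ee_rot: [180.0, -0.0, -10.0]
force: [-0.5, -0.3, -0.6]
gripper_width: 38.0
gripper_force: 29.4
```

The width is 38 mm, so the tongs are closed on the roll. Lifting gently.

Call:
step_arm([
  [0,0,0,0,0,-2,0.3],
  [0,0,0,0,0,-5,0.3],
  [0,0,0,0,0,-8,0.3],
  [0,0,0,0,0,-10,0.3],
  [0,0,0,0,0,-10,0.3],
  [0,0,0,0,0,-10,0.3],
  [0,0,0,0,0,-8,0.3],
  [0,0,0,0,0,-5,0.3],
])

```text
time_s: 23.85
ee_pos: [420.1, -261.8, 119.5]
ee_rot: [180.0, -0.0, -10.0]
force: [-0.4, 0.9, -2.3]
gripper_width: 38.1
gripper_force: 29.4
```

Call:
step_arm([
  [0,0,0,0,0,-3,0.3],
  [0,0,0,0,0,-6,0.3],
  [0,0,0,0,0,-8,0.3],
  [0,0,0,0,0,-9,0.3],
  [0,0,0,0,0,-8,0.3],
  [0,0,0,0,0,-5,0.3],
  [0,0,0,0,0,-2,0.3],
  [0,0,0,0,0,0,0.3],
])

```text
time_s: 24.85
ee_pos: [419.9, -261.6, 159.8]
ee_rot: [180.0, 0.0, -10.0]
force: [-0.5, 0.7, -2.4]
gripper_width: 37.8
gripper_force: 29.4
```

```bash
python3 - <<'E'
from h import *
go(434.5,297,160)
g=grab_frame('scene');f=grab_frame('top')
for i in (f,g):
  h=cv2.cvtColor(i['image'],40).astype(int)
  for b in blob((h[...,0]>8)&(h[...,0]<22)&(h[...,1]>145)&(h[...,2]>60)): print("roll",b,px2w(i,*b[2],180 if i is f else 171).round(1))
  for b in blob((h[...,0]>100)&(h[...,0]<120)&(h[...,1]>100)): print("plate",b,px2w(i,*b[2],14).round(1))
E
```

```text
t 24.85 pos [ 419.9 -261.6  159.8] rot [ 1.80e+02  1.00e-02 -9.98e+00] F [-0.5  0.7 -2.4] w 37.8 gf 29.4
tool shift [-8.240e+01 -5.527e+02 -2.000e-01]
roll (np.int32(4241), [197, 253, 73, 74], [233.29, 289.32]) [312.3 152.4 180. ]
roll (np.int32(447), [422, 176, 25, 24], [434.06, 187.22]) [ 518.  -276.2  180. ]
roll (np.int32(106), [366, 111, 12, 15], [371.33, 116.37]) [ 675.4 -151.6  180. ]
plate (np.int32(3371), [155, 160, 68, 69], [187.48, 194.38]) [531.8 280.9  14. ]
roll (np.int32(1389), [297, 183, 58, 31], [325.55, 198.31]) [513.9 294.5 171. ]
roll (np.int32(239), [141, 191, 16, 27], [147.94, 204.04]) [804.7  15.5 171. ]
roll (np.int32(128), [167, 127, 16, 14], [173.02, 132.41]) [ 512.3 -297.   171. ]
roll (np.int32(96), [0, 207, 12, 16], [4.49, 214.53]) [1038.4 -176.4  171. ]
plate (np.int32(2510), [274, 229, 71, 47], [309.15, 251.97]) [535.1 278.5  14. ]
```

Call:
step_arm([
  [0,0,0,-0.7,-5,0,0.3],
  [0,0,0,-2.2,-15,0,0.3],
  [0,0,0,-3.7,-25,0,0.3],
  [0,0,0,-4.5,-30,0,0.3],
  [0,0,0,-4.8,-32,0,0.3],
  [0,0,0,-5.1,-34,0,0.3],
  [0,0,0,-5.1,-34,0,0.3],
  [0,0,0,-5.1,-34,0,0.3],
])

```text
time_s: 25.95
ee_pos: [424.9, -48.4, 159.9]
ee_rot: [-180.0, 0.0, -10.0]
force: [-0.4, -0.1, -1.1]
gripper_width: 38.2
gripper_force: 29.4
```

Call:
step_arm([
  [0,0,0,-5.1,-34,0,0.3],
  [0,0,0,-5.1,-34,0,0.3],
  [0,0,0,-5.1,-34,0,0.3],
  [0,0,0,-5.1,-34,0,0.3],
  [0,0,0,-5.1,-34,0,0.3],
  [0,0,0,-5.1,-34,0,0.3],
  [0,0,0,-5.1,-34,0,0.3],
  [0,0,0,-5.1,-34,0,0.3],
])

```text
time_s: 26.95
ee_pos: [431.3, 226.3, 159.8]
ee_rot: [-180.0, 0.0, -9.9]
force: [0.6, -0.5, -1.8]
gripper_width: 38.2
gripper_force: 29.4
```

Call:
step_arm([
  [0,0,0,-4.5,-30,0,0.3],
  [0,0,0,-3,-20,0,0.3],
  [0,0,0,-1.8,-12,0,0.3],
  [0,0,0,-1,-7,0,0.3],
  [0,0,0,-0.4,-3,0,0.3],
  [0,0,0,0,0,0,0.3],
  [0,0,0,0,0,0,0.3],
  [0,0,0,0,0,0,0.3],
])

```text
time_s: 27.95
ee_pos: [434.4, 296.9, 159.9]
ee_rot: [180.0, -0.0, -10.0]
force: [1.0, 0.5, -2.3]
gripper_width: 38.2
gripper_force: 29.4
```

```bash
python3 - <<'E'
from h import *
go(434.5,297,160); print(state()["qpos"].round(1))
g=grab_frame('scene');f=grab_frame('top')
print("expect scene px of roll",w2px(g,[533,280,171]).round(1),"top",w2px(f,[533,280,180]).round(1))
for i in (f,g):
  h=cv2.cvtColor(i['image'],40).astype(int)
  for b in blob((h[...,0]>8)&(h[...,0]<22)&(h[...,1]>145)&(h[...,2]>60)): print("roll",b,px2w(i,*b[2],180 if i is f else 171).round(1))
  for b in blob((h[...,0]>100)&(h[...,0]<120)&(h[...,1]>100)): print("plate",b)
E
```

```text
t 27.95 pos [434.4 296.9 159.9] rot [ 1.7999e+02 -1.0000e-02 -1.0010e+01] F [ 1.   0.5 -2.3] w 38.2 gf 29.4
tool shift [ 0.  -0.1 -0.1]
[ 33.1  16.3 100.8  -0.   62.9 133.1]
expect scene px of roll [315.5 199.3] top [173.1 186. ]
roll (np.int32(4240), [197, 253, 73, 74], [233.15, 289.34]) [312.2 152.7 180. ]
roll (np.int32(412), [161, 176, 25, 22], [173.35, 186.29]) [532.4 279.5 180. ]
roll (np.int32(48), [366, 112, 11, 10], [371.33, 115.94]) [ 676.3 -151.6  180. ]
plate (np.int32(1456), [182, 166, 42, 59], [202.85, 197.78])
plate (np.int32(287), [162, 195, 21, 22], [170.15, 206.33])
plate (np.int32(43), [155, 184, 3, 24], [156.09, 195.19])
plate (np.int32(22), [163, 172, 9, 5], [166.32, 174.09])
roll (np.int32(552), [297, 183, 45, 30], [315.66, 195.86]) [520.5 271.8 171. ]
roll (np.int32(337), [321, 195, 34, 19], [341.07, 205.42]) [515.5 336.3 171. ]
roll (np.int32(232), [141, 191, 16, 27], [148.12, 204.26]) [804.9  16.6 171. ]
roll (np.int32(97), [0, 208, 12, 14], [4.71, 214.34]) [1037.8 -176.8  171. ]
plate (np.int32(2491), [275, 229, 70, 46], [309.22, 251.8])
```

The roll is still in the tongs (38 mm) above the middle of the plate: about 155 mm up, with top-view pixel (173.4,186.3) against the expected (173.1,186.0). Handing in.

```bash
python3 -c "
from workcell import *
print(job_done())"
```

```text
the job is handed in; nothing more can be done
None
```

I balanced the roll on top of the warmer, lifted it off with the tongs, and handed the job in at about 28 s with it still held in the closed tongs over the middle of the blue plate, about 155 mm up; `job_done()` returned no verdict, so I can't confirm it passed.

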